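# Dip the sampling probe, load it in the rail carriage and hold at the click

## Task

Pick the blue-headed sampling probe out of its white stand, dip its tip well into the green cup, and then lower it into the orange socket of the rail carriage until the blue head sits down on the socket. Still holding the probe, slide the carriage along the rail, away from the end where it is parked, until you feel its ball click into the notch. Finish there, still gripping the seated probe with the carriage held at the notch; leave the cup standing in its place and do not disturb the flask, jar and tip box.

Things in the scene. Friction and masses are not known exactly. Their poses are not given: they have to be found in the camera images.
- probe: Sampling probe, 126 mm long, 85 to 155 g, upright in the stand: steel shaft 10 mm in diameter, 80 mm long with a tapered tip, under a round blue head 28 mm in diameter and 46 mm tall with a white band. Origin at the tip, z up along the probe; it is round, so any gripping yaw will do. It starts with the head resting on the stand's top.
- probe_grip (a point): Point on the probe's axis inside the blue head to grip at, 108 mm above the tip and 28 mm above the head's underside; fingertips that reach 19 mm lower stay clear of what the head sits on.
- probe_tip (a point): The tip of the probe, the end that is dipped.
- probe_collar (a point): Centre of the underside of the blue head, 80 mm above the tip; this face comes to rest on the socket's rim.
- stand: White fixed stand, 60 x 60 mm and 85 mm tall, with a 14 mm hole 30 mm deep through its top plate, in which the probe's shaft hangs; open below. Origin at the middle of its underside.
- cup: Loose green plastic cup, open on top, about 70 mm across the rim, 80 mm tall, wall 3 mm, 250 g. Origin at the middle of its underside. The stand and the cup may be either way round.
- cup_rim (a point): Centre of the cup's mouth, 80 mm above the table. The cup is empty; its inner floor is about 75 mm below this point.
- sampler: Fixed sampling rail: white base plate 120 x 340 mm, 8 mm thick, aluminium rail along its own y axis, blue end blocks 70 mm tall. Origin: middle of the plate's underside; yaw varies. A grey carriage, 50 x 60 mm, top 97 mm above the table, slides to +y; its orange socket is on the robot's side, axis at x = -30 mm, 30 mm clear of the grey block.
- socket (a point): Centre of the mouth of the orange socket on the carriage, 105 mm above the table: a funnel 22 mm wide inside (28 mm outside) that narrows over 15 mm to a 13 mm bore, 50 mm deep in all, open below. It moves with the carriage.
- carriage (a joint): Carriage travel along the sampler's +y, 0 to 0.200 m; parked at 0 to 0.03. Friction about 1.5 N. The notch is between 0.090 and 0.150, unmarked, different each time: feel for it. The ball drops in over about 6 mm, pulling the carriage on; after about 3 mm of play the far wall resists steeply, up to about 14 N, before it climbs out. One can push past and come back.
- ball (a joint): Drop of the carriage's spring ball, shown by a red pin 8 mm wide on top of the grey block: about 0 while the ball rides on the rail (pin 10 mm proud), 0.004 m when fully dropped in the notch (pin 6 mm proud). It stays fully dropped within about 1.3 mm of the notch's middle.
- flask: Conical glass flask, 76 mm wide, 118 mm tall, a bystander. Origin at its underside.
- jar: Small white jar, 44 mm wide, 75 mm tall, a bystander. Origin at its underside.
- tip_box: Box of pipette tips with a dark red lid, 80 x 120 x 60 mm, a bystander. Origin at its underside.
There are look-alikes about, which are no part of the job. There is more than one size of the cup; the job needs the middle-sized.

How it is judged (in metres and radians):
On the way, in this order (a step that is already met when the one before it is completed fails the run):
1. the probe, held in the fingers, has its tip inside the cup, at least 20 mm below the rim (contact force between probe and the fingers above 1.5 N and z of probe_tip in the frame of cup_rim below -0.02 m and horizontal distance between probe_tip and cup_rim below 0.034 m), for 0.2 s.
2. the held probe is seated in the carriage's socket, before the carriage is at the notch (contact force between probe and the fingers above 1.5 N and z of probe_collar in the frame of socket below 0.006 m and horizontal distance between probe_collar and socket below 0.006 m and horizontal distance between probe_tip and socket below 0.008 m and value of joint ball below 0.0015 m), for 0.2 s.
At the end, for the whole second after the job is handed in: The fingers still grip the probe (over 1.5 N), its head within 7 mm of the socket's mouth, the ball has dropped at least 2.5 mm of its 4 mm in the notch and the carriage is still (under 5 mm/s); the cup stands upright within 25 mm of where it was (contact force between probe and the fingers above 1.5 N and value of joint ball above 0.0025 m and velocity of joint carriage between -0.005 and 0.005 m/s and z of probe_collar in the frame of socket below 0.007 m and horizontal distance between probe_collar and socket below 0.007 m and angle between cup's own z axis and vertical below 0.1 rad and distance of cup from where it was at the start of the episode below 0.025 m); the arm keeps its last pose, push and grip.
It fails at once if a bystander (flask, jar, tip box) is moved by over 20 mm (distance of any of flask, jar, tip_box from where it was at the start of the episode above 0.02 m).
It fails at once if the cup is tipped or pushed out of its place (angle between cup's own z axis and vertical above 0.3 rad or distance of cup from where it was at the start of the episode above 0.025 m).
It also fails if it takes over 58 s, if anything falls off the work surface, if the arm or the gripper's body presses on something with over 40 N, if the wrist force passes 120 N, or if a joint passes its speed limit or range.

## Robot

A 7-joint arm with a two-finger parallel gripper is mounted at the origin on the work surface. World frame = base frame: x ahead of the robot, y to its left, z up, the work surface at z = 0. Lengths are in m, angles in degrees, forces in N, time in s.
With the tool pointing down it reaches from about 0.425 to 0.875 m from the base axis. Payload 4.7 kg.
Tool frame: the origin (TCP) lies on the centre line of the jaws, within the pads' length; the fingertips stand 14 mm ahead of it and the grasp point (between the pads) lies 5 mm behind it; z points along the fingers, y is the line along which they close (so a half turn about z gives the same grasp; the last joint's range is limited). The gripper opens to 87 mm and grips with 3 to 60 N. Pads are 19 mm wide; open, the fingers measure 117 mm over their backs; the gripper's body (75 mm by 190 mm) begins 51 mm behind the grasp point.
Start: joints at [70.021, 18.392, -4.016, 83.108, 1.295, 78.541, -3.26], TCP at [0.231, -0.608, 0.237] pointing down, gripper open.
Joint ranges: [-163.93, 163.93], [-17.29, 119.83], [-79.2, 71.16], [3.27, 140.29], [-89.18, 269.18], [5.43, 117.66], [-154.24, 154.24]. Speed limits (degrees/s): [147.25, 147.25, 180, 180, 180, 180, 180].

## Interface

Orientations are given as [roll, pitch, yaw] about the fixed x, y, z axes, in that order (R = Rz(yaw) Ry(pitch) Rx(roll)).
In Python, from cell import env gives the robot as it stands.
- The arm moves only by the tool jog_arm, never from a script. Its argument "motion" is a list that holds one entry, the list of rows, each a list of 7 numbers: the shift along the tool's x, y, z in units of 0.1 m (1.0 is 0.1 m), then the turn, a rotation vector about the tool's x, y, z in units of 180 degrees (1.0 is 180 degrees), then the closure, from 0 (fully open) to 1 (shut). A call has 1 to 5 rows; each row is the pose to reach, as a shift and turn from the pose commanded when the call began, along the tool's axes at that moment, turning the shorter way round; what a row does not reach only later rows make up. A row lasts 1/10 s, in which the tool goes at most 50 mm and 8.59 degrees, less where a joint would pass 70% of its speed; a pose out of reach is approached as far as the arm can. A call with a number of a shift or a turn outside -1 to 1 is refused whole. A call with a gripper value outside its range is refused whole. The fingers move at their own pace and stop on an object; "grip_force" is the grip in N (left out, the last holds). Time passes only in rows, so rows that repeat a pose let the fingers close. It gives the time, the measured TCP pose, the force, the opening and the grip force at its end, in the units of the state.
- env.get_obs(): the state, without advancing time (a new reading comes with each control period).
- env.read_camera(name): name is "scene" or "top" or "wrist"; returns (picture, depth): 420x560x3 uint8, red, green, blue; 420x560 float32, m along the optical axis (not along the pixel's ray), 0 where there is no reading.
- env.camera_info(name): a dict with "camera_matrix" (3x3 intrinsics, pixels), "origin" and "orientation" of the camera in the world; the wrist camera has in their place "mount" (4x4, takes a point from camera to tool coordinates, whose origin is the TCP and whose axes are the flange's). Camera axes: x right, y down, z forward; pixel columns grow to the right and rows downward; lengths in m; the calibration is good to about 2 mm. The wrist camera is an equidistant fisheye: a pixel r from the principal point sees the ray r / f radians off the axis. A picture is of the moment at which its call begins: read the wrist's pose just before it. camera_info takes no time and is no camera call.
- env.sign_off(): hands the job in; it is judged then, once.
The state is a dict: "time_s": time; "qpos": joint angles; "joint_velocities": joint speeds; "effort": joint torques, N m; "tool_pos": TCP position; "tool_rot": TCP orientation; "force": force on the tool from outside, world axes, zero at the start; "wrist_torque": the same for the moment, N m; "grip_width": finger opening in m; "grasp_force": force on a finger pad.
Only numpy, scipy, OpenCV 4.12 (cv2) and the standard library are available. Lean on these libraries where they do the work, as an engineer would, in place of code of your own. Each camera call takes 0.05 s, during which the arm holds its last target. There are 200 camera calls.

## Working session

There is one attempt and no reset: what is moved stays moved. The work goes in short steps, Python scripts to look and compute and a tool call to move; the robot and the scene stay as the last step left them, time stands still between calls to the robot, and variables do not carry over. Pictures are saved under pics/ and viewed, at most 10 in all, crops included, and the job is handed in when it is done.

Besides the shell and the picture viewer there is one more tool, called after "Call:" as name(argument=value, ...) on one line, values as JSON. jog_arm: Moves the arm, as the interface text tells. Shifts and turns lie within -1 to 1; 1 stands for 0.1 m of shift or 180 degrees of turn. Its arguments: {"type":"object","properties":{"motion":{"type":"array","items":{"type":"array","items":{"type":"array","items":{"type":"number"}}}},"grip_force":{"type":"number"}},"required":["motion"]}

```bash
ls; mkdir -p pics
python3 - <<'E'
from cell import env
import cv2,numpy as np
o=env.get_obs();print(o)
for n in("scene","top"):
    p,d=env.read_camera(n);np.savez(f"pics/{n}0.npz",p=p,d=d);cv2.imwrite(f"pics/{n}0.png",p[:,:,::-1]);print(n,env.camera_info(n))
print(env.camera_info("wrist"))
E
```

```text
pics
{'time_s': 0.0, 'qpos': array([70.02082866, 18.4395349 , -4.01616298, 83.1739698 ,  1.29522852,
       78.54128581, -3.2610287 ]), 'joint_velocities': array([-0.00485264, -0.04735262, -0.10476957, -0.0086593 , -0.00754183,
        0.03802821, -0.11369497]), 'effort': array([-3.88403450e-04, -4.91290784e+01, -4.04214514e-01, -3.12531745e+01,
       -6.38861535e-02,  4.37074690e-02,  1.57097834e-04]), 'tool_pos': array([ 0.23045487, -0.60721499,  0.23546436]), 'tool_rot': array([-1.79890468e+02,  5.76190899e-03,  2.07885220e+01]), 'force': array([-0.01084137, -0.36914567,  0.55031093]), 'wrist_torque': array([-0.00603115,  0.0187935 , -0.01088514]), 'grasp_force': 0.0, 'grip_width': 0.08712545751426379}
scene {'camera_matrix': array([[526.27588163,   0.        , 280.63512884],
       [  0.        , 526.27588163, 209.07873609],
       [  0.        ,   0.        ,   1.        ]]), 'origin': array([ 0.94384708, -0.59244991,  1.04257348]), 'orientation': array([-144.47945469,   -0.29154344,   38.52932916])}
top {'camera_matrix': array([[393.15119964,   0.        , 282.33619066],
       [  0.        , 393.15119964, 206.6576332 ],
       [  0.        ,   0.        ,   1.        ]]), 'origin': array([ 0.36527158, -0.05728289,  0.93580674]), 'orientation': array([-1.67758083e+02, -9.64995024e-02, -8.70509624e+01])}
{'camera_matrix': array([[325.1922621 ,   0.        , 279.88601801],
       [  0.        , 325.1922621 , 204.07009808],
       [  0.        ,   0.        ,   1.        ]]), 'mount': array([[ 4.83887772e-04, -9.64530393e-01, -2.63971374e-01,
         7.30558015e-02],
       [ 9.99999731e-01,  3.21272104e-04,  6.59203798e-04,
        -3.04602547e-04],
       [-5.51015460e-04, -2.63971622e-01,  9.64530289e-01,
        -1.47876583e-01],
       [ 0.00000000e+00,  0.00000000e+00,  0.00000000e+00,
         1.00000000e+00]])}
```

View pics/scene0.png

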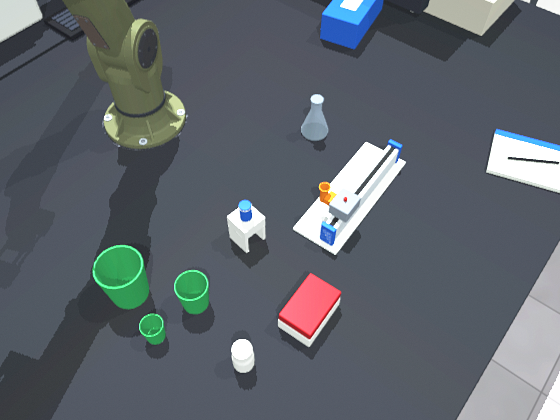

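View pics/top0.png

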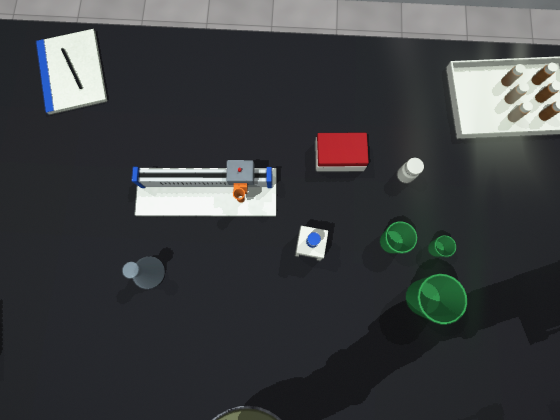

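The scene view shows the probe's blue head at (245,210), the middle cup at (193,290), and the orange socket at (325,190). In the top view these sit at (314,239), (401,237) and (240,192). The flask, jar and tip box are clear of all of them.

```bash
cat > h.py <<'E'
import numpy as np,cv2
from scipy.spatial.transform import Rotation as R
from cell import env
def cloud(n,d):
    c=env.camera_info(n);K=c["camera_matrix"];v,u=np.mgrid[:420,:560]
    P=np.stack([(u-K[0,2])/K[0,0]*d,(v-K[1,2])/K[1,1]*d,d],-1)
    return P@R.from_euler('xyz',c["orientation"],degrees=True).as_matrix().T+c["origin"]
def cast(n,u,v,z):
    c=env.camera_info(n);K=c["camera_matrix"]
    r=R.from_euler('xyz',c["orientation"],degrees=True).apply([(u-K[0,2])/K[0,0],(v-K[1,2])/K[1,1],1.])
    o=c["origin"];return o+r*(z-o[2])/r[2]
def mask(p,lo,hi): return cv2.inRange(cv2.cvtColor(p,cv2.COLOR_RGB2HSV),lo,hi)>0
C=dict(blue=((100,120,60),(125,255,255)),green=((45,100,40),(85,255,255)),orange=((8,170,120),(20,255,255)),red=((0,180,80),(4,255,255)))
def circ(x,y):
    s=np.linalg.lstsq(np.c_[2*x,2*y,np.ones(len(x))],x*x+y*y,rcond=None)[0]
    return s[0],s[1],np.sqrt(s[2]+s[0]**2+s[1]**2)
E
python3 - <<'E'
from h import *
boxes=dict(scene=dict(blue=(235,260,195,225),green=(172,214,268,316),orange=(315,345,178,208),red=(340,352,194,204)),
 top=dict(blue=(300,330,228,252),green=(378,420,220,256),orange=(228,252,180,206),red=(234,246,165,176)))
Z=dict(blue=(.124,.138),green=(.074,.086),orange=(.1,.11),red=(.1,.112))
for n in boxes:
    f=np.load(f"pics/{n}0.npz");p,d=f['p'],f['d'];W=cloud(n,d)
    for k,(a,b,c,e) in boxes[n].items():
        m=np.zeros(d.shape,bool);m[c:e,a:b]=mask(p,*C[k])[c:e,a:b];z=W[...,2]
        t=W[m&(z>Z[k][0])&(z<Z[k][1])]
        # centre of mask's connected top area and circle through the rim points
        print(n,k,m.sum(),len(t),"zmax",z[m].max().round(4),"med",np.median(t,0).round(4),"mean",t.mean(0).round(4),"bbox mid",((t.min(0)+t.max(0))/2).round(4),"ext",np.ptp(t,0).round(4),"circ",np.round(circ(t[:,0],t[:,1]),4))
    # other: plate white corners
    w=(W[...,2]>.004)&(W[...,2]<.014)&(p.min(-1)>150)
    cs,_=cv2.findContours(w.astype(np.uint8),0,2);
    for c in cs:
        if cv2.contourArea(c)>300:
            h=np.zeros(d.shape,np.uint8);cv2.drawContours(h,[c],-1,1,-1);q=W[(h>0)&w][:,:2].astype(np.float32)
            print(n,"plate",cv2.minAreaRect(q))
    # others top-of-bodies
    for lab,(a,b,c,e) in (dict(flask=(300,330,93,140),jar=(230,256,338,372),lid=(278,342,275,345),big=(95,150,247,308)) if n=="scene" else dict(flask=(120,168,255,290),jar=(396,426,156,184),lid=(315,370,132,173),big=(406,470,272,325))).items():
        q=W[c:e,a:b].reshape(-1,3);q=q[(q[:,2]>.03)&(q[:,2]<.3)];print(lab,q.mean(0).round(3),q.min(0).round(3),q.max(0).round(3))
E
```

```text
scene blue 135 19 zmax 1.0426 med [ 0.4802 -0.1272  0.1297] mean [ 0.4781 -0.1245  0.1288] bbox mid [ 0.4751 -0.1211  0.1282] ext [0.0256 0.0265 0.0082] circ [ 0.475  -0.121   0.0128]
scene green 1247 206 zmax 1.0426 med [ 0.4929 -0.3146  0.0786] mean [ 0.4939 -0.3155  0.0785] bbox mid [ 0.4955 -0.3158  0.0786] ext [0.0695 0.0691 0.0092] circ [ 0.4957 -0.3159  0.033 ]
scene orange 167 26 zmax 0.1077 med [0.5645 0.0489 0.1034] mean [0.5666 0.0465 0.1032] bbox mid [0.5679 0.0441 0.104 ] ext [0.0246 0.0244 0.0075] circ [0.5694 0.0438 0.0114]
scene red 6 6 zmax 0.1083 med [0.6252 0.0455 0.1056] mean [0.625  0.0463 0.1055] bbox mid [0.6245 0.0474 0.1048] ext [0.0053 0.0045 0.0069] circ [0.6245 0.048  0.0029]
scene plate ((0.594479501247406, 0.13455386459827423), (0.12245195358991623, 0.34161829948425293), 2.388061761856079)
scene plate ((0.5581262707710266, 0.20429955422878265), (0.05646023899316788, 0.20218390226364136), 3.0982003211975098)
scene plate ((0.8879653811454773, 0.5027803778648376), (0.17884449660778046, 0.1427323967218399), 17.274383544921875)
flask [0.4   0.243 0.072] [0.36
[... 889 characters left out ...]
0.0504 0.1058] ext [0.0049 0.0046 0.0043] circ [0.6244 0.0503 0.0023]
top plate ((0.5734174847602844, 0.13880333304405212), (0.07819654047489166, 0.33840760588645935), 3.6213202476501465)
top plate ((0.882462203502655, -0.569031298160553), (0.1815575361251831, 0.167639821767807), 5.616269588470459)
top plate ((0.9055196046829224, 0.5124561786651611), (0.21299390494823456, 0.1332748532295227), 17.272624969482422)
flask [0.394 0.247 0.076] [0.364 0.226 0.03 ] [0.423 0.276 0.122]
jar [ 0.66  -0.344  0.065] [ 0.643 -0.367  0.03 ] [ 0.682 -0.326  0.08 ]
lid [ 0.7   -0.182  0.058] [ 0.663 -0.244  0.03 ] [ 0.745 -0.122  0.065]
big [ 0.37  -0.394  0.083] [ 0.321 -0.435  0.03 ] [ 0.419 -0.335  0.118]
```

Call:
jog_arm(motion=[[[1,-1,0,0,0,0.099,0],[1,-1,0,0,0,0.099,0],[1,-1,0,0,0,0.099,0],[1,-1,0,0,0,0.099,0]]], grip_force=40)

```text
time_s: 0.5
tool_pos: [0.2932, -0.4728, 0.2366]
tool_rot: [-179.8, -0.1, 3.5]
force: [0.9, 0.1, -0.3]
grip_width: 0.087
grasp_force: 0.0
```

Call:
jog_arm(motion=[[[0.51,-0.87,0,0,0,0,0],[0.51,-0.87,0,0,0,0,0],[0.51,-0.87,0,0,0,0,0]]])

```text
time_s: 0.8
tool_pos: [0.3393, -0.3831, 0.2366]
tool_rot: [-179.9, -0.1, 3.6]
force: [0.1, 0.5, -0.3]
grip_width: 0.0872
grasp_force: 0.0
```

Call:
jog_arm(motion=[[[0.51,-0.87,0,0,0,0,0],[0.51,-0.87,0,0,0,0,0],[0.51,-0.87,0,0,0,0,0]]])

```text
time_s: 1.1
tool_pos: [0.3851, -0.2938, 0.2367]
tool_rot: [-179.9, -0.1, 3.6]
force: [0.5, 0.1, -0.2]
grip_width: 0.0868
grasp_force: 0.0
```

Call:
jog_arm(motion=[[[0.51,-0.87,0,0,0,0,0],[0.51,-0.87,0,0,0,0,0],[0.51,-0.87,0,0,0,0,0]]])

```text
time_s: 1.4
tool_pos: [0.431, -0.2043, 0.2368]
tool_rot: [-179.9, -0.1, 3.6]
force: [0.2, -0.7, 0.0]
grip_width: 0.0871
grasp_force: 0.0
```

Call:
jog_arm(motion=[[[0.51,-0.87,0,0,0,0,0],[0.51,-0.87,0,0,0,0,0],[0.51,-0.87,0,0,0,0,0],[0.51,-0.87,0,0,0,0,0]]])

```text
time_s: 1.8
tool_pos: [0.4746, -0.1208, 0.2363]
tool_rot: [180.0, 0.0, 3.1]
force: [0.0, -0.5, 0.1]
grip_width: 0.0871
grasp_force: 0.0
```

Now a wrist look at the probe, with the rail direction measured from the top and scene images.

```bash
cat >> h.py <<'E'
def wcast(o,u,v,z):
    c=env.camera_info("wrist");K=c["camera_matrix"];M=c["mount"]
    a,b=u-K[0,2],v-K[1,2];r=np.hypot(a,b);t=r/K[0,0]
    ray=np.array([np.sin(t)*a/max(r,1e-9),np.sin(t)*b/max(r,1e-9),np.cos(t)])
    T=R.from_euler('xyz',o["tool_rot"],degrees=True).as_matrix()
    q=T@M[:3,:3]@ray;p=T@M[:3,3]+o["tool_pos"]
    return p+q*(z-p[2])/q[2]
def goal(o,g):
    "shift to a world goal, in tool axes, units of 0.1 m"
    return (R.from_euler('xyz',o["tool_rot"],degrees=True).inv().apply(np.array(g)-o["tool_pos"])/.1).round(3)
E
python3 - <<'E'
from h import *
o=env.get_obs();p,d=env.read_camera("wrist");np.savez("pics/w1.npz",p=p,d=d);cv2.imwrite("pics/w1.png",p[:,:,::-1]);print(o["tool_pos"],o["tool_rot"],o["qpos"])
# rail direction: blue end blocks tops
for n in("scene","top"):
    f=np.load(f"pics/{n}0.npz");W=cloud(n,f['d']);m=mask(f['p'],*C["blue"])&(W[...,2]>.06)&(W[...,2]<.078)&(W[...,0]>.55)&(W[...,0]<.7)
    for s in(0,1):
        q=W[m&((W[...,1]>.13)==s)];print(n,len(q),q.mean(0).round(4),((q.min(0)+q.max(0))/2).round(4))
E
```

```text
[ 0.47459567 -0.12084512  0.23633976] [1.79977344e+02 3.24564666e-02 3.10772249e+00] [ 3.97146836e+01 -8.86831859e-02 -2.83107214e+01  1.04325411e+02
 -1.23716327e-02  7.57784094e+01 -7.54852288e+01]
scene 55 [ 0.6315 -0.0205  0.066 ] [ 0.63   -0.0147  0.0667]
scene 56 [0.6143 0.288  0.0666] [0.6125 0.2895 0.0663]
top 83 [ 0.6273 -0.0142  0.0691] [ 0.6278 -0.0135  0.0678]
top 97 [0.6113 0.2922 0.0691] [0.6125 0.2934 0.0676]
```

View pics/w1.png

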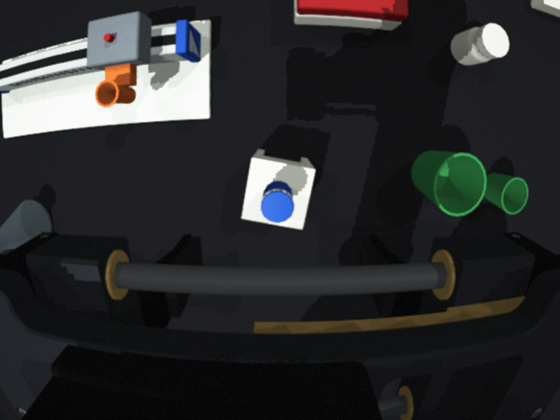

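The wrist view shows the head at (278,205), the middle cup's rim near (460,184), and the socket mouth near (107,94). I'll measure all three by mask.

Run:
```python
from h import *
o=env.get_obs();f=np.load("pics/w1.npz");p=f['p']
for k,(a,b,c,e),z in(("blue",(255,300,180,225),.131),("green",(430,490,150,220),.08),("orange",(90,122,78,110),.105)):
    m=np.zeros(p.shape[:2],np.uint8);m[c:e,a:b]=mask(p,*C[k])[c:e,a:b]
    cs=max(cv2.findContours(m,0,2)[0],key=cv2.contourArea)[:,0]
    (u,v),r=cv2.minEnclosingCircle(cs)
    Q=np.array([wcast(o,x,y,z) for x,y in cs])
    print(k,(u,v,r),wcast(o,u,v,z).round(4),Q.min(0).round(4),Q.max(0).round(4))
```

```text
blue (276.8663330078125, 206.30198669433594, 16.094202041625977) [ 0.4756 -0.1194  0.131 ] [ 0.4629 -0.1319  0.131 ] [ 0.4884 -0.1066  0.131 ]
green (457.8809509277344, 177.37301635742188, 39.072208404541016) [ 0.5025 -0.3089  0.08  ] [ 0.4598 -0.3578  0.08  ] [ 0.5306 -0.2705  0.08  ]
orange (110.5, 91.0, 16.710874557495117) [0.5707 0.04   0.105 ] [0.5569 0.0287 0.105 ] [0.5835 0.0565 0.105 ]
```

Call:
jog_arm(motion=[[[0.012,-0.017,0.4,0,0,0,0],[0.012,-0.017,0.8,0,0,0,0],[0.012,-0.017,0.8,0,0,0,0]]])

```text
time_s: 2.15
tool_pos: [0.4707, -0.1205, 0.1516]
tool_rot: [-179.8, 0.6, 2.8]
force: [-0.9, 0.2, 0.1]
grip_width: 0.087
grasp_force: 0.0
```

Call:
jog_arm(motion=[[[0,0,0.25,0,0,0,0],[0,0,0.48,0,0,0,0],[0,0,0.48,0,0,0,0],[0,0,0.48,0,0,0,0]]])

```text
time_s: 2.55
tool_pos: [0.476, -0.1202, 0.11]
tool_rot: [180.0, -0.1, 2.9]
force: [1.3, -0.3, -0.2]
grip_width: 0.0872
grasp_force: 0.0
```

Call:
jog_arm(motion=[[[0,0,0,0,0,0,0.5],[0,0,0,0,0,0,0.6],[0,0,0,0,0,0,0.7],[0,0,0,0,0,0,0.8],[0,0,0,0,0,0,1]]], grip_force=40)

```text
time_s: 3.05
tool_pos: [0.4756, -0.1189, 0.1088]
tool_rot: [180.0, -0.0, 3.0]
force: [0.1, -0.1, 0.3]
grip_width: 0.0549
grasp_force: 0.0
```

Call:
jog_arm(motion=[[[0,0,0,0,0,0,1],[0,0,0,0,0,0,1],[0,0,0,0,0,0,1],[0,0,0,0,0,0,1]]])

```text
time_s: 3.45
tool_pos: [0.4754, -0.1188, 0.1085]
tool_rot: [-180.0, 0.0, 3.0]
force: [-0.0, 0.1, 0.6]
grip_width: 0.0271
grasp_force: 40.0
```

Call:
jog_arm(motion=[[[0,0,-0.2,0,0,0,1],[0,0,-0.6,0,0,0,1],[0,0,-1,0,0,0,1],[0,0,-1,0,0,0,1],[0,0,-1,0,0,0,1]]])

```text
time_s: 3.95
tool_pos: [0.4758, -0.119, 0.2091]
tool_rot: [179.9, -0.1, 3.0]
force: [-0.1, -0.6, -1.7]
grip_width: 0.0272
grasp_force: 40.0
```

Call:
jog_arm(motion=[[[0.02,0.35,-0.1,0,0,0,1],[0.05,0.7,-0.1,0,0,0,1],[0.05,1,-0.1,0,0,0,1]]])

```text
time_s: 4.25
tool_pos: [0.4848, -0.2198, 0.2166]
tool_rot: [-180.0, 0.1, 3.0]
force: [-0.8, 0.4, -0.8]
grip_width: 0.027
grasp_force: 40.0
```

Call:
jog_arm(motion=[[[0.03,0.4,0,0,0,0,1],[0.05,0.8,0,0,0,0,1],[0.055,0.96,0,0,0,0,1],[0.055,0.96,0,0,0,0,1],[0.055,0.96,0,0,0,0,1]]])

```text
time_s: 4.75
tool_pos: [0.4957, -0.3124, 0.2169]
tool_rot: [-179.8, 0.1, 3.0]
force: [-0.3, -0.1, -2.0]
grip_width: 0.0273
grasp_force: 40.0
```

Run:
```python
from h import *
o=env.get_obs();p,d=env.read_camera("wrist");cv2.imwrite("pics/w2.png",p[:,:,::-1]);print(o["tool_pos"],o["tool_rot"],o["qpos"],o["grasp_force"],o["grip_width"],goal(o,(.4965,-.314,.148)))
```

```text
[ 0.49571589 -0.31239439  0.21687997] [-1.79826548e+02  1.18977408e-01  3.01423682e+00] [ 47.66332635  12.52972591 -20.78632447  93.42134489   4.47733435
  75.0755936  -60.82469585] 40.010693315416574 0.027305227333017112 [0.008 0.019 0.689]
```

View pics/w2.png

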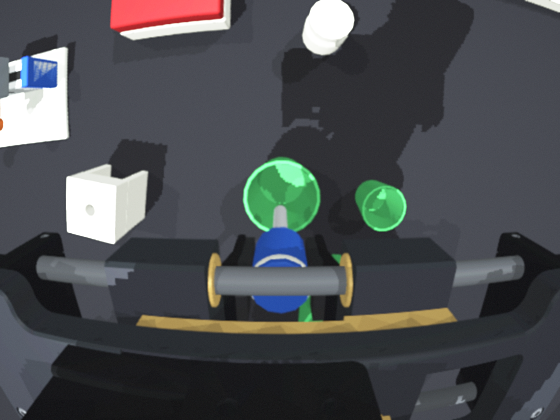

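The probe hangs straight, with its tip at (280,208) over the middle cup's mouth, centred near (282,196). I'll dip it now.

Call:
jog_arm(motion=[[[0.01,0.02,0.2,0,0,0,1],[0.01,0.02,0.5,0,0,0,1],[0.01,0.02,0.7,0,0,0,1],[0.01,0.02,0.7,0,0,0,1],[0.01,0.02,0.7,0,0,0,1]]])

```text
time_s: 5.3
tool_pos: [0.4977, -0.3145, 0.149]
tool_rot: [-180.0, -0.0, 3.1]
force: [-0.0, 0.2, -1.3]
grip_width: 0.0269
grasp_force: 40.0
```

Call:
jog_arm(motion=[[[0,0,0,0,0,0,1],[0,0,0,0,0,0,1],[0,0,0,0,0,0,1],[0,0,0,0,0,0,1]]])

```text
time_s: 5.7
tool_pos: [0.4975, -0.3162, 0.1492]
tool_rot: [180.0, -0.0, 3.0]
force: [0.0, 0.3, -0.7]
grip_width: 0.0268
grasp_force: 40.0
```

Call:
jog_arm(motion=[[[0,0,-0.2,0,0,0,1],[0,0,-0.6,0,0,0,1],[0,0,-1,0,0,0,1],[0,0,-1,0,0,0,1],[0,0,-1,0,0,0,1]]])

```text
time_s: 6.2
tool_pos: [0.4977, -0.3163, 0.2498]
tool_rot: [179.9, -0.1, 3.0]
force: [-1.3, -0.2, -2.0]
grip_width: 0.0271
grasp_force: 40.0
```

Call:
jog_arm(motion=[[[0.11,-0.45,0,0,0,0,1],[0.23,-0.89,0,0,0,0,1],[0.23,-0.89,0,0,0,0,1]]])

```text
time_s: 6.5
tool_pos: [0.5171, -0.2169, 0.2472]
tool_rot: [-179.7, 0.0, 3.6]
force: [-0.0, 0.5, 0.0]
grip_width: 0.0269
grasp_force: 40.0
```

Call:
jog_arm(motion=[[[0.11,-0.45,0,0,0,0,1],[0.23,-0.89,0,0,0,0,1],[0.23,-0.89,0,0,0,0,1]]])

```text
time_s: 6.8
tool_pos: [0.5347, -0.1269, 0.2474]
tool_rot: [-179.7, 0.0, 3.6]
force: [-0.1, 0.6, -1.6]
grip_width: 0.027
grasp_force: 40.0
```

Call:
jog_arm(motion=[[[0.11,-0.45,0,0,0,0,1],[0.23,-0.89,0,0,0,0,1],[0.23,-0.89,0,0,0,0,1]]])

```text
time_s: 7.1
tool_pos: [0.5523, -0.037, 0.2475]
tool_rot: [-179.7, 0.0, 3.7]
force: [-0.2, 1.5, -1.3]
grip_width: 0.0269
grasp_force: 40.0
```

Call:
jog_arm(motion=[[[0.11,-0.4,0,0,0,0,1],[0.22,-0.7,0,0,0,0,1],[0.22,-0.9,0,0,0,0,1],[0.22,-0.9,0,0,0,0,1],[0.22,-0.9,0,0,0,0,1]]])

```text
time_s: 7.6
tool_pos: [0.5691, 0.0445, 0.2473]
tool_rot: [180.0, 0.1, 3.0]
force: [0.5, -0.9, -0.8]
grip_width: 0.0271
grasp_force: 40.0
```

Run:
```python
from h import *
o=env.get_obs();p,d=env.read_camera("wrist");np.savez("pics/w3.npz",p=p,d=d);cv2.imwrite("pics/w3.png",p[:,:,::-1]);print(o["time_s"],o["tool_pos"],o["tool_rot"],o["force"],o["qpos"],goal(o,(.570,.0456,.22)))
for n in("scene","top"):
    p,d=env.read_camera(n);np.savez(f"pics/{n}3.npz",p=p,d=d)
    cv2.imwrite(f"pics/{n}3.png",cv2.resize(p[130:260,180:400] if n=="top" else p[130:260,240:460],None,fx=3,fy=3)[:,:,::-1])
```

```text
7.6 [0.56905238 0.04452409 0.24734344] [1.79955880e+02 1.19808945e-01 3.01659652e+00] [ 0.49366665 -0.8669637  -0.8451385 ] [ 24.11718264  11.26534707 -35.58380516  92.69060365   6.69377515
  78.3112668  -99.30052717] [ 0.011 -0.01   0.273]
```

View pics/w3.png

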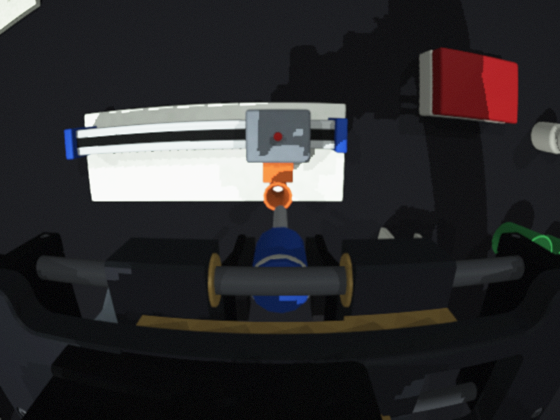

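View pics/scene3.png

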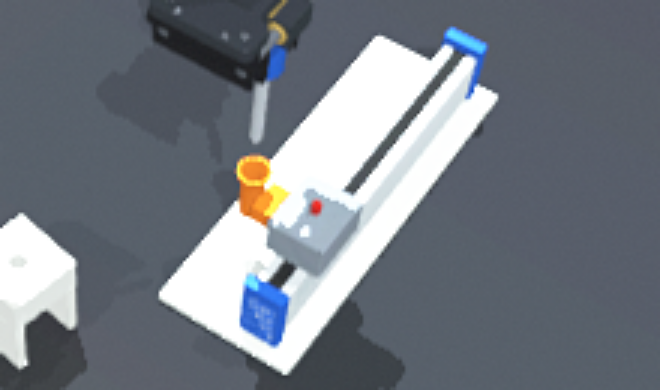

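The wrist view shows the tip at (280,210) just short of the socket mouth at (278,195). The scene crop shows the probe hanging above the socket. I'll take a precise fix from the wrist mask.

Run:
```python
from h import *
o=env.get_obs();f=np.load("pics/w3.npz");p=f['p']
m=np.zeros(p.shape[:2],np.uint8);m[178:214,258:298]=mask(p,(5,120,80),(25,255,255))[178:214,258:298]
ys,xs=np.where(m);print(xs.min(),xs.max(),ys.min(),ys.max())
for v in range(180,212,2):print(v,xs[ys==v].min() if (ys==v).any() else 0,xs[ys==v].max() if (ys==v).any() else 0,(ys==v).sum())
for u,v in((264,196),(291,196),(278,182),(278,208),(278,195)):print(u,v,wcast(o,u,v,.105).round(4))
```

```text
263 292 178 210
180 263 291 29
182 269 285 17
184 270 285 16
186 268 286 12
188 266 288 12
190 265 289 15
192 265 290 22
194 264 291 28
196 264 291 28
198 264 290 27
200 264 291 28
202 263 292 30
204 265 290 26
206 266 289 18
208 268 287 10
210 272 273 2
264 196 [0.5697 0.058  0.105 ]
291 196 [0.5709 0.0331 0.105 ]
278 182 [0.5835 0.0457 0.105 ]
278 208 [0.5589 0.0445 0.105 ]
278 195 [0.5713 0.0451 0.105 ]
```

Call:
jog_arm(motion=[[[0.01,-0.01,0.15,0,0,0,1],[0.01,-0.01,0.3,0,0,0,1],[0.01,-0.01,0.4,0,0,0,1],[0.01,-0.01,0.5,0,0,0,1],[0.01,-0.01,0.5,0,0,0,1]]])

```text
time_s: 8.25
tool_pos: [0.5694, 0.046, 0.1963]
tool_rot: [-180.0, 0.2, 3.0]
force: [-1.1, 0.1, -0.9]
grip_width: 0.0275
grasp_force: 40.0
```

Call:
jog_arm(motion=[[[0,0,0.05,0,0,0,1],[0,0,0.1,0,0,0,1],[0,0,0.15,0,0,0,1],[0,0,0.2,0,0,0,1],[0,0,0.2,0,0,0,1]]])

```text
time_s: 8.75
tool_pos: [0.5701, 0.0462, 0.1777]
tool_rot: [180.0, 0.1, 3.0]
force: [-0.4, 0.3, -0.9]
grip_width: 0.0272
grasp_force: 40.0
```

Call:
jog_arm(motion=[[[0,0,0.1,0,0,0,1],[0,0,0.2,0,0,0,1],[0,0,0.3,0,0,0,1],[0,0,0.42,0,0,0,1],[0,0,0.42,0,0,0,1]]])

```text
time_s: 9.25
tool_pos: [0.569, 0.046, 0.134]
tool_rot: [-180.0, 0.2, 3.0]
force: [0.1, 0.1, -0.9]
grip_width: 0.0269
grasp_force: 40.0
```

Call:
jog_arm(motion=[[[0,0,0.03,0,0,0,1],[0,0,0.05,0,0,0,1],[0,0,0.06,0,0,0,1],[0,0,0.06,0,0,0,1]]])

```text
time_s: 9.65
tool_pos: [0.5707, 0.0463, 0.1307]
tool_rot: [180.0, -0.0, 3.0]
force: [-0.3, 0.1, -0.5]
grip_width: 0.0271
grasp_force: 40.0
```

Call:
jog_arm(motion=[[[0,0,0.01,0,0,0,1],[0,0,0.015,0,0,0,1],[0,0,0.02,0,0,0,1],[0,0,0.02,0,0,0,1],[0,0,0.02,0,0,0,1]]])

```text
time_s: 10.15
tool_pos: [0.5706, 0.0462, 0.1285]
tool_rot: [180.0, 0.0, 3.0]
force: [0.1, 0.3, -0.9]
grip_width: 0.0273
grasp_force: 40.0
```

Call:
jog_arm(motion=[[[0,0,0.005,0,0,0,1],[0,0,0.01,0,0,0,1],[0,0,0.01,0,0,0,1]]])

```text
time_s: 10.45
tool_pos: [0.5707, 0.0463, 0.1285]
tool_rot: [180.0, -0.0, 3.0]
force: [-2.5, -0.2, 5.1]
grip_width: 0.0274
grasp_force: 40.0
```

Call:
jog_arm(motion=[[[0,-0.02,0,0,0,0,1],[0,-0.07,0,0,0,0,1],[0,-0.13,0,0,0,0,1],[0,-0.2,0,0,0,0,1],[0,-0.25,0,0,0,0,1]]])

```text
time_s: 10.95
tool_pos: [0.57, 0.0677, 0.1285]
tool_rot: [179.7, -0.0, 2.8]
force: [-1.2, -5.8, 6.5]
grip_width: 0.0272
grasp_force: 40.0
```

Call:
jog_arm(motion=[[[0,-0.05,0,0,0,0,1],[0,-0.1,0,0,0,0,1],[0,-0.15,0,0,0,0,1],[0,-0.2,0,0,0,0,1],[0,-0.25,0,0,0,0,1]]])

```text
time_s: 11.45
tool_pos: [0.5687, 0.0925, 0.1285]
tool_rot: [179.7, -0.0, 2.8]
force: [-1.2, -6.4, 6.5]
grip_width: 0.0277
grasp_force: 40.0
```

Run:
```python
from h import *
o=env.get_obs();print(o["tool_pos"],o["tool_rot"],o["force"])
p,d=env.read_camera("top");cv2.imwrite("pics/top4.png",cv2.resize(p[130:260,120:340],None,fx=3,fy=3)[:,:,::-1])
```

```text
[0.56870629 0.09251357 0.12847007] [ 1.79690990e+02 -3.15406337e-02  2.82395766e+00] [-1.20793391 -6.41472685  6.47918901]
```

View pics/top4.png

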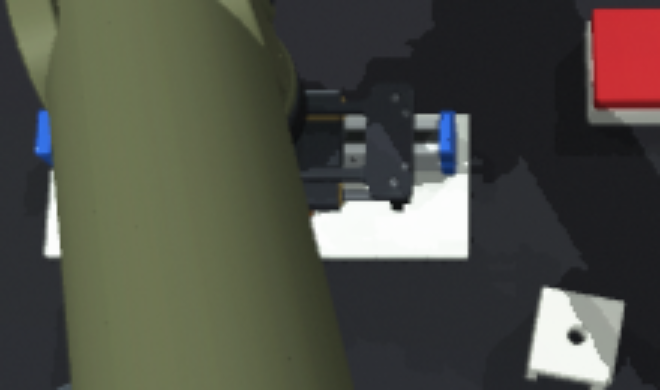

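The top view is blocked by the forearm, so I'll go by force. Sliding on slowly.

Call:
jog_arm(motion=[[[0,-0.04,0,0,0,0,1],[0,-0.08,0,0,0,0,1],[0,-0.11,0,0,0,0,1],[0,-0.13,0,0,0,0,1],[0,-0.15,0,0,0,0,1]]])

```text
time_s: 12.0
tool_pos: [0.5679, 0.1083, 0.1285]
tool_rot: [179.8, -0.0, 2.9]
force: [-1.7, -6.6, 5.6]
grip_width: 0.0272
grasp_force: 40.0
```

Call:
jog_arm(motion=[[[0,-0.01,0,0,0,0,1],[0,-0.02,0,0,0,0,1],[0,-0.03,0,0,0,0,1]]])

```text
time_s: 12.3
tool_pos: [0.5678, 0.1113, 0.1285]
tool_rot: [179.8, -0.0, 2.9]
force: [-1.2, -6.3, 7.0]
grip_width: 0.0275
grasp_force: 40.0
```

Call:
jog_arm(motion=[[[0,-0.01,0,0,0,0,1],[0,-0.02,0,0,0,0,1],[0,-0.03,0,0,0,0,1]]])

```text
time_s: 12.6
tool_pos: [0.5676, 0.1143, 0.1285]
tool_rot: [179.8, -0.0, 2.9]
force: [-1.5, -6.4, 7.4]
grip_width: 0.0269
grasp_force: 40.0
```

Call:
jog_arm(motion=[[[0,-0.01,0,0,0,0,1],[0,-0.02,0,0,0,0,1],[0,-0.03,0,0,0,0,1]]])

```text
time_s: 12.9
tool_pos: [0.5675, 0.1173, 0.1285]
tool_rot: [179.8, -0.0, 2.9]
force: [-1.7, -5.9, 6.6]
grip_width: 0.0274
grasp_force: 40.0
```

Call:
jog_arm(motion=[[[0,-0.01,0,0,0,0,1],[0,-0.02,0,0,0,0,1],[0,-0.03,0,0,0,0,1]]])

```text
time_s: 13.2
tool_pos: [0.5673, 0.1203, 0.1285]
tool_rot: [179.8, -0.0, 2.9]
force: [-2.4, -5.6, 6.7]
grip_width: 0.0273
grasp_force: 40.0
```

Call:
jog_arm(motion=[[[0,-0.01,0,0,0,0,1],[0,-0.02,0,0,0,0,1],[0,-0.03,0,0,0,0,1]]])

```text
time_s: 13.5
tool_pos: [0.5672, 0.1233, 0.1285]
tool_rot: [179.8, -0.0, 2.9]
force: [-1.9, -5.6, 6.5]
grip_width: 0.027
grasp_force: 40.0
```

Call:
jog_arm(motion=[[[0,-0.01,0,0,0,0,1],[0,-0.02,0,0,0,0,1],[0,-0.03,0,0,0,0,1]]])

```text
time_s: 13.8
tool_pos: [0.567, 0.1263, 0.1285]
tool_rot: [179.8, -0.0, 2.9]
force: [-1.1, -5.6, 6.8]
grip_width: 0.027
grasp_force: 40.0
```

Call:
jog_arm(motion=[[[0,-0.01,0,0,0,0,1],[0,-0.02,0,0,0,0,1],[0,-0.03,0,0,0,0,1]]])

```text
time_s: 14.1
tool_pos: [0.5668, 0.1293, 0.1285]
tool_rot: [179.8, -0.0, 2.9]
force: [-1.1, -5.5, 7.0]
grip_width: 0.0272
grasp_force: 40.0
```

Call:
jog_arm(motion=[[[0,-0.01,0,0,0,0,1],[0,-0.02,0,0,0,0,1],[0,-0.03,0,0,0,0,1]]])

```text
time_s: 14.4
tool_pos: [0.5667, 0.1324, 0.1285]
tool_rot: [179.8, -0.0, 2.9]
force: [-1.4, -5.6, 6.4]
grip_width: 0.0271
grasp_force: 40.0
```

Call:
jog_arm(motion=[[[0,-0.01,0,0,0,0,1],[0,-0.02,0,0,0,0,1],[0,-0.03,0,0,0,0,1]]])

```text
time_s: 14.7
tool_pos: [0.5665, 0.1353, 0.1285]
tool_rot: [179.8, -0.0, 2.9]
force: [-1.2, -6.6, 6.9]
grip_width: 0.0273
grasp_force: 40.0
```

Call:
jog_arm(motion=[[[0,-0.01,0,0,0,0,1],[0,-0.02,0,0,0,0,1],[0,-0.03,0,0,0,0,1]]])

```text
time_s: 15.0
tool_pos: [0.5664, 0.1384, 0.1285]
tool_rot: [179.8, -0.0, 2.9]
force: [-1.4, -5.2, 6.6]
grip_width: 0.0271
grasp_force: 40.0
```

Call:
jog_arm(motion=[[[0,-0.01,0,0,0,0,1],[0,-0.02,0,0,0,0,1],[0,-0.03,0,0,0,0,1]]])

```text
time_s: 15.3
tool_pos: [0.5662, 0.1414, 0.1285]
tool_rot: [179.8, -0.0, 2.9]
force: [-1.3, -6.6, 7.3]
grip_width: 0.0276
grasp_force: 40.0
```

Call:
jog_arm(motion=[[[0,-0.01,0,0,0,0,1],[0,-0.02,0,0,0,0,1],[0,-0.03,0,0,0,0,1]]])

```text
time_s: 15.6
tool_pos: [0.5661, 0.1444, 0.1285]
tool_rot: [179.8, -0.0, 2.9]
force: [-1.9, -5.0, 6.8]
grip_width: 0.0268
grasp_force: 40.0
```

Call:
jog_arm(motion=[[[0,-0.01,0,0,0,0,1],[0,-0.02,0,0,0,0,1],[0,-0.03,0,0,0,0,1]]])

```text
time_s: 15.9
tool_pos: [0.5659, 0.1474, 0.1284]
tool_rot: [179.8, -0.0, 2.9]
force: [-2.4, -5.1, 6.7]
grip_width: 0.0271
grasp_force: 40.0
```

Call:
jog_arm(motion=[[[0,-0.01,0,0,0,0,1],[0,-0.02,0,0,0,0,1],[0,-0.03,0,0,0,0,1]]])

```text
time_s: 16.2
tool_pos: [0.5658, 0.1504, 0.1285]
tool_rot: [179.8, -0.0, 2.9]
force: [-1.5, -5.5, 6.9]
grip_width: 0.0269
grasp_force: 40.0
```

Call:
jog_arm(motion=[[[0,-0.01,0,0,0,0,1],[0,-0.02,0,0,0,0,1],[0,-0.03,0,0,0,0,1]]])

```text
time_s: 16.5
tool_pos: [0.5656, 0.1534, 0.1285]
tool_rot: [179.8, -0.0, 2.9]
force: [-1.4, -5.1, 7.0]
grip_width: 0.0272
grasp_force: 40.0
```

Call:
jog_arm(motion=[[[0,-0.01,0,0,0,0,1],[0,-0.02,0,0,0,0,1],[0,-0.03,0,0,0,0,1]]])

```text
time_s: 16.8
tool_pos: [0.5655, 0.1564, 0.1285]
tool_rot: [179.8, -0.0, 2.9]
force: [-1.6, -6.1, 5.7]
grip_width: 0.0269
grasp_force: 40.0
```

Call:
jog_arm(motion=[[[0,-0.01,0,0,0,0,1],[0,-0.02,0,0,0,0,1],[0,-0.03,0,0,0,0,1]]])

```text
time_s: 17.1
tool_pos: [0.5653, 0.1595, 0.1285]
tool_rot: [179.8, -0.0, 2.9]
force: [-2.1, -5.6, 6.5]
grip_width: 0.0271
grasp_force: 40.0
```

Call:
jog_arm(motion=[[[0,-0.01,0,0,0,0,1],[0,-0.02,0,0,0,0,1],[0,-0.03,0,0,0,0,1]]])

```text
time_s: 17.4
tool_pos: [0.5651, 0.163, 0.1285]
tool_rot: [179.8, -0.0, 2.9]
force: [-1.2, -3.2, 6.2]
grip_width: 0.0268
grasp_force: 40.0
```

Call:
jog_arm(motion=[[[0,-0.01,0,0,0,0,1],[0,-0.02,0,0,0,0,1],[0,-0.03,0,0,0,0,1]]])

```text
time_s: 17.7
tool_pos: [0.5648, 0.1685, 0.1285]
tool_rot: [-180.0, -0.1, 3.0]
force: [-0.6, -1.2, 6.2]
grip_width: 0.0268
grasp_force: 40.0
```

Run:
```python
from h import *
o=env.get_obs();print(o["tool_pos"],o["force"],o["wrist_torque"])
p,d=env.read_camera("wrist");np.savez("pics/w5.npz",p=p,d=d);cv2.imwrite("pics/w5.png",cv2.resize(p[90:240,180:380],None,fx=4,fy=4)[:,:,::-1])
```

```text
[0.56482235 0.16851427 0.12847125] [-0.63181738 -1.19851471  6.17276662] [-0.3664021   0.19069969 -0.05655444]
```

View pics/w5.png

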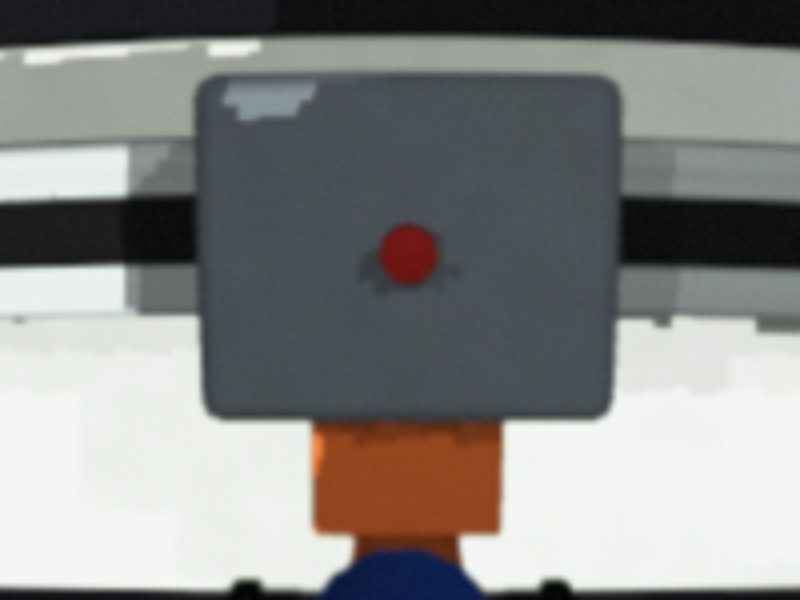

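The wrist crop shows the carriage with the red pin at its middle. The last two moves jumped ahead and the force fell, which is the click. I'll check the pin's height by depth.

```bash
cat >> h.py <<'E'
def pin():
    o=env.get_obs();p,d=env.read_camera("wrist")
    c=env.camera_info("wrist");K=c["camera_matrix"];M=c["mount"]
    v,u=np.mgrid[120:205,220:340];a,b=u-K[0,2],v-K[1,2];r=np.hypot(a,b)+1e-9;t=r/K[0,0]
    dd=d[120:205,220:340];s=np.tan(t)/r
    P=np.stack([a*s*dd,b*s*dd,dd],-1)@M[:3,:3].T+M[:3,3]
    W=P@R.from_euler('xyz',o["tool_rot"],degrees=True).as_matrix().T+o["tool_pos"]
    q=p[120:205,220:340].astype(int);red=(q[...,0]>2*q[...,1])&(q[...,0]>2*q[...,2])&(q[...,1]<40)&(q[...,0]>90)
    red=cv2.erode(red.astype(np.uint8),np.ones((5,5)))>0
    uu,vv=u[red].mean(),v[red].mean()
    g=(np.hypot(u-uu,v-vv)>14)&(np.hypot(u-uu,v-vv)<19)
    return o["time_s"],red.sum(),uu,vv,np.median(W[red],0).round(4),np.median(W[g][:,2]).round(4),"proud",(np.median(W[red][:,2])-np.median(W[g][:,2])).round(5),o["tool_pos"],o["force"]
E
python3 - <<'E'
from h import *
print(pin());print(pin())
E
```

```text
(17.75, np.int64(50), np.float64(281.62), np.float64(153.1), array([0.6186, 0.171 , 0.1028]), np.float64(0.0967), 'proud', np.float64(0.00609), array([0.56484224, 0.16871584, 0.12847799]), array([-0.98047882, -0.65290199,  5.5166093 ]))
(17.8, np.int64(53), np.float64(281.64150943396226), np.float64(153.16981132075472), array([0.6185, 0.171 , 0.1026]), np.float64(0.0967), 'proud', np.float64(0.00591), array([0.56483167, 0.1687434 , 0.12846722]), array([-0.33864871, -1.00993124,  5.46123524]))
```

Call:
jog_arm(motion=[[[0,0,0,0,0,0,1],[0,0,0,0,0,0,1],[0,0,0,0,0,0,1],[0,0,0,0,0,0,1],[0,0,0,0,0,0,1]]])

```text
time_s: 18.35
tool_pos: [0.5648, 0.1687, 0.1285]
tool_rot: [-180.0, -0.1, 3.0]
force: [-0.6, -0.6, 5.3]
grip_width: 0.027
grasp_force: 40.0
```

Call:
jog_arm(motion=[[[0,0,0,0,0,0,1],[0,0,0,0,0,0,1],[0,0,0,0,0,0,1],[0,0,0,0,0,0,1],[0,0,0,0,0,0,1]]])

```text
time_s: 18.85
tool_pos: [0.5648, 0.1687, 0.1284]
tool_rot: [-180.0, -0.1, 3.0]
force: [-0.5, 0.1, 5.6]
grip_width: 0.0271
grasp_force: 40.0
```

Run:
```python
from h import *
r=pin();print(r)
if r[7]<.0068: print(env.sign_off())
```

```text
(18.85, np.int64(52), np.float64(281.6923076923077), np.float64(153.1153846153846), array([0.6185, 0.1709, 0.1028]), np.float64(0.0967), 'proud', np.float64(0.00608), array([0.56480878, 0.16871563, 0.12843661]), array([-0.47925637,  0.0510138 ,  5.64175749]))
the job is handed in; nothing more can be done
None
```

I dipped the probe in the middle cup, seated it in the socket and slid the carriage until the ball clicked into the notch (red pin about 6 mm proud, fully dropped). I handed it in at about 18.9 s with the probe still gripped; no verdict came back.

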